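# Set the saw-guide gap and hold the feeler blade snug

### The arm

A 6-joint arm with a two-finger parallel gripper is mounted at the origin on the work surface. World frame = base frame: x ahead of the robot, y to its left, z up, the work surface at z = 0. Lengths are in m, angles in degrees, forces in N, time in s.
With the tool pointing down it reaches from about 0.3 to 0.825 m from the base axis. Payload 5.4 kg.
Tool frame: the origin (TCP) lies at the very end of the fingers, on their centre line; the grasp point (between the pads) lies 19 mm behind it; z points along the fingers, y is the line along which they close (so a half turn about z gives the same grasp; the last joint's range is limited). The gripper opens to 92 mm and grips with 3 to 60 N. Pads are 20 mm wide; open, the fingers measure 128 mm over their backs; the gripper's body (75 mm by 189 mm) begins 69 mm behind the grasp point.
Start: joints at [60.728, 9.076, 91.501, -0, 79.423, -12.038], TCP at [0.17, 0.549, 0.215] pointing down, gripper open.
Joint ranges: [-166.64, 166.64], [-54.1, 131.32], [10.49, 154.53], [-73.88, 253.88], [9.74, 151.15], [-171.62, 171.62]. Speed limits (degrees/s): [147.25, 147.25, 180, 180, 180, 180].

### API

Orientations are given as a 3x3 rotation matrix whose columns are the frame's x, y, z axes.
In Python, from station import bot gives the robot as it stands. Calls block until the motion is done:
- bot.reach(position, orientation): joint-space move of the TCP to a pose.
- bot.servo_line(position, attitude=None, v=0.15, f_stop=None): straight line of the TCP; attitude=None keeps the orientation; v is the mean speed in m/s. With f_stop (N) it stops when the force on the tool has changed by that much, and returns True; else False.
- bot.move_j(angles): joint-space move.
- bot.ungrasp() and bot.grab(): open the fingers fully, or close them until they stop; the grip force is fixed at half the most.
- bot.dwell(seconds).
- bot.ik(position, orientation): joint angles nearest the present ones, or None.
- bot.get_image(name): name is "side" or "top" or "wrist"; returns a dict with "color" (384x512x3 uint8, red, green, blue), "depth" (384x512 float32, m along the optical axis (not along the pixel's ray), 0 where there is no reading), "camera_matrix" (3x3 intrinsics, pixels), "extrinsics" (4x4, takes a point from camera to world coordinates); the wrist camera has in their place "mount" (4x4, takes a point from camera to tool coordinates, whose origin is the TCP and whose axes are the flange's). Camera axes: x right, y down, z forward; pixel columns grow to the right and rows downward; lengths in m; the calibration is good to about 2 mm. The wrist camera is an equidistant fisheye: a pixel r from the principal point sees the ray r / f radians off the axis. A picture is of the moment at which its call begins: read the wrist's pose just before it.
A pose or a line that the arm cannot do raises bot.PlanningError and nothing moves.
- bot.finish_job(): hands the job in; it is judged then, once.
Trained networks look in a picture, given as the dict that the camera call returned (one of the last four; its "shot" number tells which), for a name from the list of things; names that differ only in an ending like _2 or _b are one class to them, and where a whole thing is asked for, a point or a joint stands for the part that bears it (a point fixed in the world has none). Each returns a list of dicts, best first, with "conf" (0 to 1); they miss things now and then, are a little off and sometimes report something else, mostly with a low value. They report only what shows in the picture. A call takes as long as a camera call. They do not tell look-alikes from the thing itself.
- bot.search_frame(picture, thing): "extent" ([left, top, right, bottom] in pixels, round what is visible of it).
- bot.outline_of(picture, thing): "mask" (384x512 bool, what is visible of it) and "extent" ([left, top, right, bottom] in pixels, round what is visible of it).
Readings, each from a call of its own:
- bot.current_time(): time.
- bot.current_q(): joint angles.
- bot.current_joint_velocities(): joint speeds.
- bot.current_effort(): joint torques, N m.
- bot.current_ee_pos(): TCP position.
- bot.current_eef_rot(): TCP orientation.
- bot.current_wrist_force(): force on the tool from outside, world axes, zero at the start.
- bot.current_torque(): the same for the moment, N m.
- bot.current_width(): opening from 0.0 (shut) to 1.0 (fully open).
- bot.current_finger_force(): force on a finger pad.
Only numpy, scipy, OpenCV 4.12 (cv2) and the standard library are available. Lean on these libraries where they do the work, as an engineer would, in place of code of your own. Each camera call takes 0.05 s, during which the arm holds its last target. There are 200 camera calls.

### The job

First turn the knob on the saw-guide fixture until its pointer lines up with the one long mark on the scale, and let go of it. Then take the wooden-handled tapered feeler blade from the tool stand and slide it straight down between the two guide plates until it drags snugly on both, gently and without jamming it. Finish still gripping the blade, holding it still at that depth, and leave the other tools and things on the bench where they are.

Things in the scene. Friction and masses are not known exactly. Their poses are not given: they have to be found in the camera images.
- knob (a joint): black bar-grip knob on the fixture, turning about the vertical; 0 to 2.4 rad, growing clockwise seen from above; the pointer is on the long mark at 1.40. Each rad clockwise closes the gap between the guide plates by 3.6 mm (9 mm at 0, 4 mm at the mark). Friction of 0.15 N m keeps it where it is left
- knob_grip (a point): point on the knob's axis at the height to grip, 83 mm above the bench. The grip bar is 44 mm long, 13 mm thick, 70 to 96 mm above the bench; the point's x axis runs along the bar to the end with the white pointer line, z is up. Below is a skirt of 25 mm radius on a pedestal 78 mm square and 56 mm high
- mark (a point): the one long, thick black mark on the dial plate round the knob, 33 mm from the knob's axis, 61 mm above the bench (12 thin short ticks stand 0.2 rad apart)
- guide: saw-guide setting fixture, bolted down: grey base plate 100 x 220 x 12 mm, origin at the centre of its underside, z up. In its frame the knob's axis is at y = +65 mm, the gap of the guide plates at y = -55 mm. Its top part, knob and plates together, floats up to 6 mm along y on a 0.6 N/mm spring. Cheeks beside the plates reach 97 mm above the bench, 33 to 43 mm either side of the gap
- throat (a point): middle of the gap between the two steel guide plates, level with the top of their flat upright faces, 110 mm above the bench (6 mm flared lips above lead in). Axes as guide: x along the gap (30 mm long), y across it, z up. Faces 35 mm tall, open below down to 27 mm above the bench. It floats sideways by up to 6 mm (0.6 N per mm)
- plate_a: steel guide plate on the +y side of the gap, 30 x 8 x 35 mm, on a stiff spring; its origin is not on the plate: ignore it. With the knob on the mark the blade touches both plates when its tip is about 20 mm below throat; each mm farther adds about 0.3 N on each plate, so snug is about 33 mm, with some 4 to 6 N of drag against the moving hand
- plate_b: steel guide plate on the -y side, the same
- blade: tapered feeler blade upright in one of the stand's slots, the only tool there with a flat rectangular pale handle. Origin at the centre of the lower tip, z up the blade, x along its width, y through its thickness. Steel 68 mm long, 20 mm wide, 2.4 mm thick at the tip, growing 0.08 mm per mm to 7.8 mm at the handle; handle 26 x 14 mm, 60 mm tall (68 to 128 mm from the tip); about 0.09 kg
- blade_grip (a point): point to grip on the handle's centre line, 103 mm above the tip, 35 mm above the handle's lower end; axes as blade. Pinch across the 14 mm thickness (y)
- stand: wooden tool stand, fixed, 150 x 70 x 80 mm high, origin at the centre of its underside, z up; three upright slots of 22.5 x 9 mm, right through, in a row 47 mm apart along its x, the middle one at its centre. The tools' handles rest on its top
- scriber: scriber with a dark round handle, 24 mm across, standing in the stand; leave alone
- file: file with a round wooden handle, 30 mm across, standing in the stand; leave alone
- screwdriver: screwdriver lying on the bench; leave alone
- offcut: wood offcut 90 x 50 x 30 mm; leave alone
- mallet: wooden mallet lying on the bench; leave alone
- glue: yellow glue bottle, 115 mm tall; leave alone
- pencil: pencil, 160 mm long; leave alone
There are look-alikes about, which are no part of the job. What is shaped like the blade but red is not meant.

How it is judged:
By the outcome, as a careful person would: the job done as asked, in the order asked, and still so for the second after the job is handed in, while the arm keeps its last pose, push and grip.
It also fails if it takes over 58 s, if anything falls off the work surface, if the arm or the gripper's body presses on something with over 40 N, if the wrist force passes 120 N, or if a joint passes its speed limit or range.

## Working session

There is one attempt and no reset: what is moved stays moved. The work goes in short steps, each a Python script; the robot and the scene stay as the last script left them, time stands still between calls to the robot, and variables do not carry over. Pictures are saved under pics/ and viewed, at most 10 in all, crops included, and the job is handed in when it is done.

```bash
ls; mkdir -p pics
cat > h.py <<'E'
import numpy as np, cv2
from station import bot
def pts(p):
    d=p["depth"]; K=p["camera_matrix"]; E=p["extrinsics"]
    v,u=np.indices(d.shape)
    c=np.stack([(u-K[0,2])/K[0,0]*d,(v-K[1,2])/K[1,1]*d,d],-1)
    return c@E[:3,:3].T+E[:3,3]
E
python3 - <<'E'
from h import *
ims=[]
for n in ("top","side"):
    p=bot.get_image(n); np.savez("/tmp/%s.npz"%n,**{k:p[k] for k in("color","depth","camera_matrix","extrinsics")})
    cv2.imwrite("pics/%s0.png"%n,cv2.resize(p["color"][:,:,::-1],(800,600),interpolation=cv2.INTER_CUBIC))
    print(n,p["extrinsics"].round(3).tolist(),p["camera_matrix"].round(1).tolist())
    W=pts(p)
    for t in("knob","guide","plate_a","plate_b","blade","stand","scriber","file"):
        for r in bot.outline_of(p,t)[:3]:
            m=r["mask"]&(p["depth"]>0); w=W[m]
            print(n,t,round(r["conf"],2),np.round(r["extent"]).tolist(),np.median(w,0).round(3) if len(w) else "", "zmax",w[:,2].max().round(3) if len(w) else "")
print(bot.current_time())
E
```

```text
pics
top [[0.001, -0.998, 0.07, 0.462], [-1.0, -0.001, 0.003, -0.057], [-0.003, -0.07, -0.998, 1.023], [0.0, 0.0, 0.0, 1.0]] [[348.8, 0.0, 253.6], [0.0, 348.8, 188.9], [0.0, 0.0, 1.0]]
top knob 0.68 [138.0, 176.0, 153.0, 191.0] [0.538 0.247 0.07 ] zmax 0.097
top guide 0.63 [129.0, 170.0, 207.0, 204.0] [0.532 0.185 0.03 ] zmax 0.118
top plate_a 0.65 [177.0, 184.0, 186.0, 191.0] [0.533 0.137 0.111] zmax 0.117
top plate_a 0.55 [185.0, 181.0, 189.0, 191.0] [0.531 0.122 0.111] zmax 0.118
top plate_a 0.46 [232.0, 163.0, 243.0, 229.0] [ 0.474 -0.003  0.024] zmax 0.032
top plate_b 0.65 [177.0, 184.0, 186.0, 191.0] [0.533 0.137 0.111] zmax 0.117
top plate_b 0.55 [185.0, 181.0, 189.0, 191.0] [0.531 0.122 0.111] zmax 0.118
top plate_b 0.46 [232.0, 163.0, 243.0, 229.0] [ 0.474 -0.003  0.024] zmax 0.032
top blade 0.76 [337.0, 149.0, 368.0, 184.0] [ 0.607 -0.338  0.012] zmax 0.023
top blade 0.6 [191.0, 237.0, 209.0, 282.0] [0.34  0.097 0.013] zmax 0.024
top blade 0.41 [306.0, 142.0, 316.0, 157.0] [ 0.631 -0.202  0.137] zmax 0.144
top stand 0.62 [287.0, 141.0, 326.0, 199.0] [ 0.58  -0.188  0.081] z
[... 821 characters left out ...]
ate_b 0.64 [231.0, 133.0, 244.0, 143.0] [0.534 0.141 0.111] zmax 0.116
side plate_b 0.56 [230.0, 139.0, 241.0, 154.0] [0.53  0.124 0.1  ] zmax 0.116
side plate_b 0.5 [303.0, 134.0, 330.0, 162.0] [0.767 0.117 0.03 ] zmax 0.036
side blade 0.73 [146.0, 185.0, 194.0, 198.0] [0.34  0.098 0.012] zmax 0.024
side blade 0.66 [314.0, 282.0, 353.0, 337.0] [ 0.608 -0.34   0.012] zmax 0.024
side blade 0.5 [312.0, 216.0, 333.0, 236.0] [ 0.632 -0.208  0.122] zmax 0.143
side stand 0.81 [264.0, 226.0, 336.0, 275.0] [ 0.576 -0.22   0.075] zmax 0.113
side scriber 0.69 [274.0, 220.0, 288.0, 244.0] [ 0.539 -0.192  0.112] zmax 0.139
side file 0.47 [296.0, 222.0, 310.0, 241.0] [ 0.585 -0.202  0.12 ] zmax 0.128
0.9
```

View pics/top0.png

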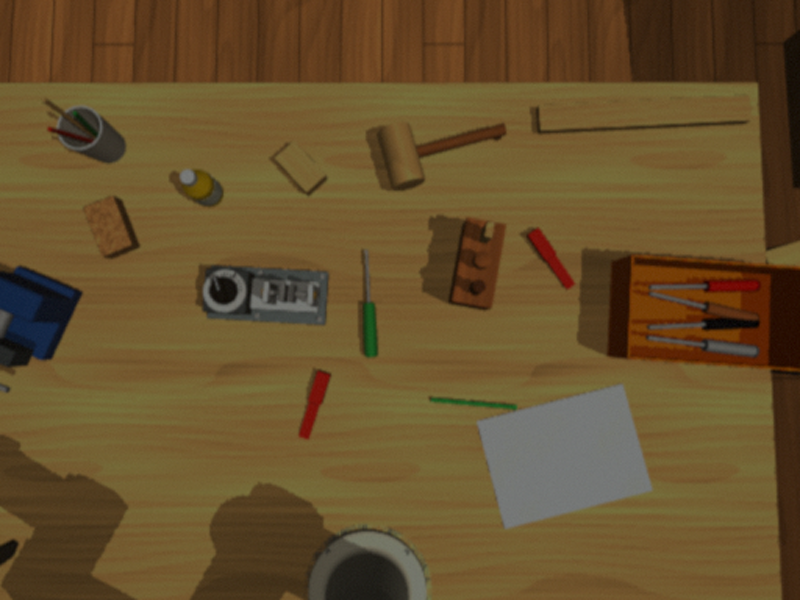

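View pics/side0.png

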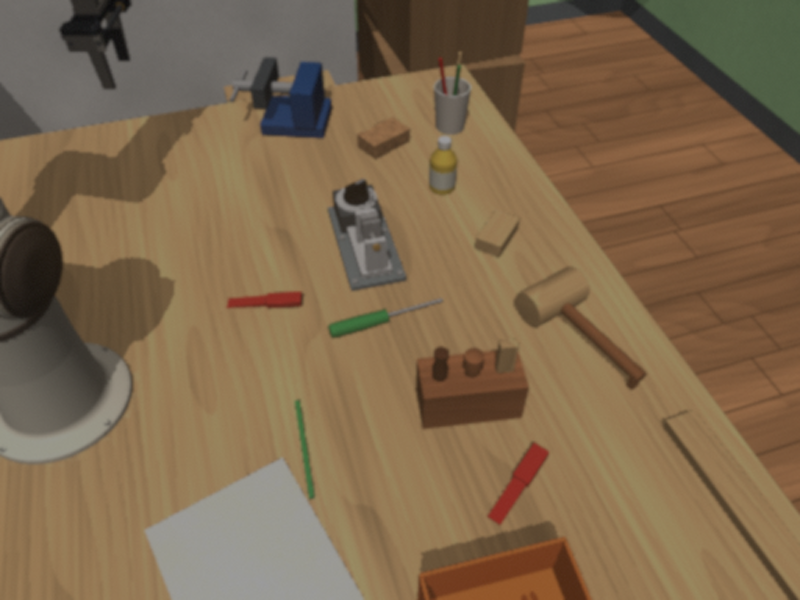

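Top view: the guide with the knob is at about (225,290) and the plates at (290,293). The stand is at (478,262).

Candidates for the blade:
- Two red blade-shaped pieces lying flat at (315,403) and (550,258). These are excluded by colour.
- The pale flat-handled tool in the stand, at (488,228) top and (507,357) side. It fits: pale, rectangular, standing in a slot.

The other two stand tools have round dark-brown handles. I'll confirm with a crop from the wrist camera and measure the knob from above.

```bash
cat >> h.py <<'E'
def wrist():
    R=np.array(bot.current_eef_rot()); t=np.array(bot.current_ee_pos())
    p=bot.get_image("wrist"); M=np.array(p["mount"])
    T=np.eye(4); T[:3,:3]=R; T[:3,3]=t
    p["T"]=T@M; return p
def ortho(p,c,h,half,n):
    """metric view of plane z=h, centre c; image right = -y world, up = +x (as top camera)"""
    a=(np.arange(n)+.5)/n*2*half-half
    X=np.zeros((n,n,3)); X[...,0]=c[0]-a[:,None]; X[...,1]=c[1]-a[None,:]; X[...,2]=h
    q=proj(p,X); return cv2.remap(p["color"],q[...,0].astype(np.float32),q[...,1].astype(np.float32),cv2.INTER_CUBIC)
def proj(p,X):
    T=p["T"]; K=p["camera_matrix"]; c=(X-T[:3,3])@T[:3,:3]
    r=np.hypot(c[...,0],c[...,1])+1e-12; th=np.arctan2(r,c[...,2])
    return np.stack([K[0,2]+K[0,0]*th*c[...,0]/r,K[1,2]+K[1,1]*th*c[...,1]/r],-1)
def wpts(p):
    d=p["depth"]; K=p["camera_matrix"]; v,u=np.indices(d.shape)
    x=(u-K[0,2])/K[0,0]; y=(v-K[1,2])/K[1,1]; th=np.hypot(x,y)+1e-12; s=np.tan(np.minimum(th,1.5))/th*d
    return np.stack([x*s,y*s,d],-1)@p["T"][:3,:3].T+p["T"][:3,3]
E
python3 - <<'E'
from h import *
np.set_printoptions(suppress=True,precision=4)
R0=np.array(bot.current_eef_rot()); print(R0)
p=bot.get_image("wrist"); print(p["mount"],p["camera_matrix"][0])
Rd=np.array([[1,0,0],[0,-1,0],[0,0,-1.]])   # fingers close along y
for R in (Rd,np.diag([-1,1,-1.])):
    q=bot.ik([0.56,0.19,0.26],R); print(q)
    q=bot.ik([0.58,-0.15,0.26],R); print(q)
E
```

```text
[[-0.9551  0.2963 -0.    ]
 [ 0.2963  0.9551 -0.    ]
 [ 0.     -0.     -1.    ]]
[[-0.0002 -0.9554 -0.2952  0.0853]
 [ 1.     -0.0003  0.0003 -0.0008]
 [-0.0003 -0.2952  0.9554 -0.1712]
 [ 0.      0.      0.      1.    ]] [297.3186   0.     250.1974]
[ 7.0432  9.9541 85.3851 -0.     84.6608 97.0432]
[-26.0453  11.1065  84.0743  -0.      84.8193  63.9547]
[  7.0432   9.9541  85.3851  -0.      84.6608 -82.9568]
[ -26.0453   11.1065   84.0743   -0.       84.8193 -116.0453]
```

Run:
```python
from h import *
import pickle
np.set_printoptions(suppress=True,precision=4)
Rd=np.array([[1,0,0],[0,-1,0],[0,0,-1.]])
bot.reach([0.49,0.19,0.20],Rd)
p=wrist(); pickle.dump({k:p[k] for k in("color","depth","camera_matrix","T")},open("/tmp/w1.pkl","wb"))
W=wpts(p)
for t in("knob","plate_a","mark","guide"):
    for r in bot.outline_of(p,t)[:3]:
        w=W[r["mask"]&(p["depth"]>0)]
        print(t,round(r["conf"],2),np.round(r["extent"]).tolist(),np.median(w,0) if len(w) else "", w.min(0) if len(w) else '',w.max(0) if len(w) else "")
o=ortho(p,(0.532,0.19),0.083,0.10,600)
cv2.imwrite("pics/w1.png",o[:,:,::-1])
print(bot.current_time(),bot.current_wrist_force())
```

```text
knob 0.92 [170.0, 110.0, 213.0, 162.0] [0.5387 0.2491 0.0691] [0.5125 0.2295 0.0598] [0.5617 0.2766 0.0966]
plate_a 0.9 [310.0, 131.0, 329.0, 170.0] [0.5314 0.1283 0.1109] [0.5152 0.115  0.0769] [0.5454 0.1374 0.1172]
plate_a 0.7 [292.0, 127.0, 313.0, 167.0] [0.5307 0.1435 0.111 ] [0.4938 0.1173 0.0122] [0.546  0.1473 0.1176]
guide 0.69 [158.0, 90.0, 356.0, 175.0] [0.5395 0.1882 0.0551] [ 0.4768  0.0605 -0.0003] [0.5881 0.3128 0.1176]
2.95 [ 0.1988  0.1213 -0.5807]
```

View pics/w1.png

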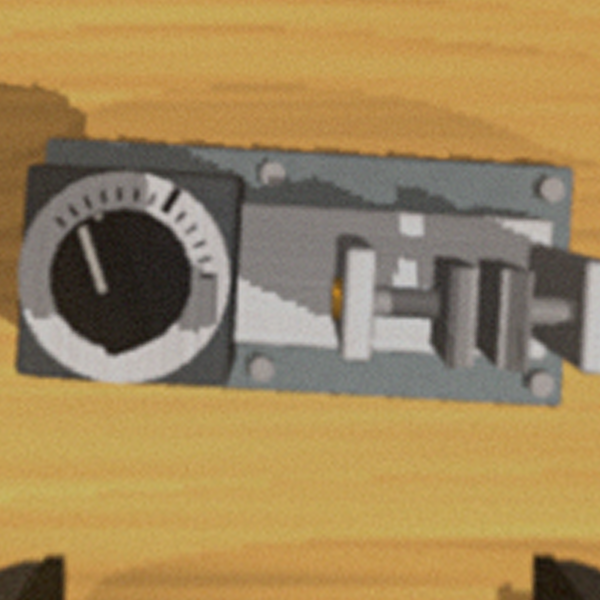

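The enlarged view shows the knob at about (120,285). The white pointer line runs from (103,290) to (82,228), and the long mark is at (171,200). The plates are near (455,315) and (510,320). Next I'll get the exact numbers from depth and ortho views.

Run:
```python
from h import *
import pickle
np.set_printoptions(suppress=True,precision=4)
p=pickle.load(open("/tmp/w1.pkl","rb")); W=wpts(p)
def rect(w):
    r=cv2.minAreaRect((w[:,:2]*1000).astype(np.float32)); return np.round(r[0],1),np.round(r[1],1),round(r[2],1)
def sel(c,rad,z0,z1): 
    m=(np.hypot(W[...,0]-c[0],W[...,1]-c[1])<rad)&(W[...,2]>z0)&(W[...,2]<z1); return W[m]
b=sel((.539,.249),.035,.088,.105); print("bar",len(b),b.mean(0),rect(b))
s=sel((.539,.249),.032,.063,.075); print("skirt",len(s),rect(s))
# base plate & throat
m=(abs(W[...,2]-.012)<.004)&(abs(W[...,0]-.53)<.08)&(abs(W[...,1]-.19)<.14); print("base",rect(W[m]))
t=sel((.531,.133),.03,.107,.125); print("tops",rect(t))
for x in (.52,.53,.54):
    k=t[abs(t[:,0]-x)<.005]; print(x,np.sort(k[:,1]).round(4).tolist())
# mark and pointer
def blob(h,c,half,cond,name):
    o=ortho(p,c,h,half,800); cv2.imwrite(name,o[:,:,::-1]); return o
o=blob(.061,(.539,.249),.045,None,"/tmp/d.png"); o2=ortho(p,(.539,.249),.096,.045,800)
v=np.vstack([np.hstack([cv2.resize(o,(400,400)),cv2.resize(o2,(400,400))])]); 
for im in (v[:,:400],v[:,400:]): cv2.line(im,(200,195),(200,205),(255,0,0),1); cv2.line(im,(195,200),(205,200),(255,0,0),1)
cv2.imwrite("pics/dial.png",v[:,:,::-1])
```

```text
bar 614 [0.5376 0.2523 0.0936] (array([537.1, 252.9]), array([43.7, 14. ]), 18.7)
skirt 1007 (array([541.5, 251.6]), array([54.6, 57. ]), 31.4)
base (array([533.2, 188.3]), array([220.1, 101.1]), 86.8)
tops (array([530.5, 133.2]), array([25.3, 30.5]), 87.7)
0.52 [0.1213, 0.1213, 0.1215, 0.1218, 0.1219, 0.122, 0.1221, 0.1221, 0.1222, 0.1222, 0.1223, 0.1224, 0.1226, 0.1227, 0.1227, 0.123, 0.1232, 0.1232, 0.1232, 0.1233, 0.1236, 0.1238, 0.1238, 0.1239, 0.1239, 0.1242, 0.1242, 0.1242, 0.1242, 0.1242, 0.1243, 0.1243, 0.1243, 0.1245, 0.1246, 0.1246, 0.1247, 0.1247, 0.1248, 0.1249, 0.125, 0.125, 0.125, 0.1251, 0.1251, 0.1252, 0.1253, 0.1256, 0.1256, 0.1257, 0.1258, 0.1258, 0.1258, 0.1258, 0.1259, 0.1259, 0.1259, 0.1261, 0.1262, 0.1263, 0.1264, 0.1264, 0.1266, 0.1266, 0.1266, 0.1266, 0.1267, 0.1267, 0.1268, 0.127, 0.1271, 0.1272, 0.1272, 0.1272, 0.1273, 0.1273, 0.1273, 0.1274, 0.1274, 0.1276, 0.1279, 0.1279, 0.1279, 0.128, 0.1281, 0.1281, 0.1281, 0.1281, 0.1282, 0.1282, 0.1283, 0.1284, 0.1288, 0.1289, 0.1289, 0.129, 0.129, 0.1291, 0.1292, 0.1292, 0.1292, 0.1295, 0.1296, 0.1296, 0.1298, 0.129
[... 3777 characters left out ...]
, 0.1379, 0.138, 0.1381, 0.1381, 0.1381, 0.1382, 0.1382, 0.1382, 0.1383, 0.1383, 0.1383, 0.1383, 0.1387, 0.139, 0.139, 0.139, 0.139, 0.1393, 0.1394, 0.1395, 0.1396, 0.1396, 0.14, 0.1401, 0.1402, 0.1403, 0.1403, 0.1403, 0.1403, 0.1404, 0.1405, 0.1406, 0.1406, 0.1412, 0.1412, 0.1412, 0.1413, 0.1413, 0.1413, 0.1415, 0.1416, 0.1416, 0.1417, 0.1417, 0.142, 0.1423, 0.1424, 0.1424, 0.1424, 0.1425, 0.1425, 0.1425, 0.1426, 0.1427, 0.1427, 0.1427, 0.1432, 0.1433, 0.1433, 0.1434, 0.1434, 0.1434, 0.1434, 0.1434, 0.1435, 0.1436, 0.1439, 0.144, 0.144, 0.144, 0.144, 0.144, 0.1441, 0.1442, 0.1442, 0.1442, 0.1443, 0.1443, 0.1443, 0.1443, 0.1443, 0.1444, 0.1444, 0.1444, 0.1447, 0.1447, 0.1449, 0.1449, 0.1451]
```

View pics/dial.png

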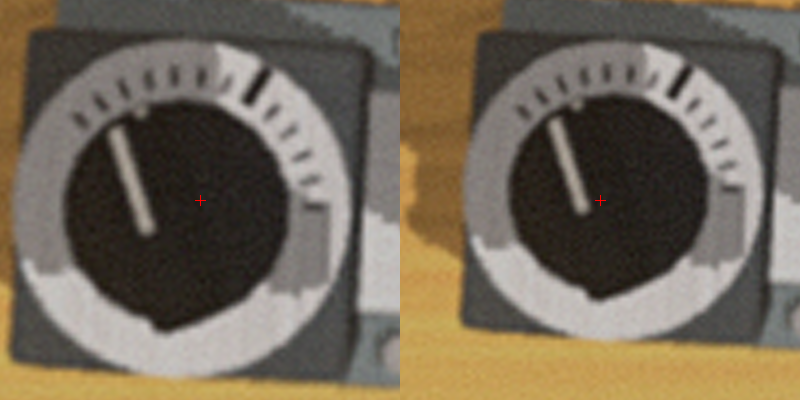

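The dial crops show the long mark at (257,86) in the left crop and the pointer from (584,212) to (556,122) in the right crop. Bearings are pointer +18° and mark −32°, so the knob needs about 0.87 rad clockwise. The ticks agree with this. The bar, base and plates also agree on the knob axis at (0.537, 0.253), the throat at (0.530, 0.1335) and a yaw of −3.2°. Next I'll grip and turn.

```bash
cat >> h.py <<'E'
def Rz(deg):
    c,s=np.cos(np.radians(deg)),np.sin(np.radians(deg)); return np.array([[c,s,0],[s,-c,0],[0,0,-1.]])
def markangle(p,c,h=.061,a0=-55,a1=-10,r0=.030,r1=.036):
    a=np.radians(np.arange(a0,a1,.25)); r=np.linspace(r0,r1,12)
    X=np.zeros((len(r),len(a),3)); X[...,0]=c[0]+r[:,None]*np.cos(a); X[...,1]=c[1]+r[:,None]*np.sin(a); X[...,2]=h
    q=proj(p,X).astype(np.float32); g=cv2.remap(cv2.cvtColor(p["color"],cv2.COLOR_RGB2GRAY),q[...,0],q[...,1],cv2.INTER_CUBIC).mean(0)
    i=int(g.argmin()); s=slice(max(i-20,0),i+21); w=np.clip(np.median(g)*.75-g[s],0,None); return np.degrees((w*a[s]).sum()/w.sum())
E
python3 - <<'E'
from h import *
import pickle
p=pickle.load(open("/tmp/w1.pkl","rb")); c=(.537,.253)
m=markangle(p,c); print("mark",m)
bot.ungrasp()
P=np.array([.537,.253,.15]); b=18.
bot.reach(P,Rz(b+180)); P[2]=.074
print("hit",bot.servo_line(P,v=.08,f_stop=8),bot.current_ee_pos())
bot.grab(); bot.dwell(.2); print(bot.current_width()*92,bot.current_wrist_force(),bot.current_q())
n=5
for k in range(1,n+1): bot.reach(P,Rz(180+b+(m-b)*k/n))
bot.dwell(.2); print("turned",bot.current_torque(),bot.current_wrist_force(),bot.current_eef_rot()[:2,0])
bot.ungrasp(); P[2]=.15; bot.servo_line(P,v=.12)
bot.reach([.49,.19,.20],Rz(0))
p=wrist(); W=wpts(p); pickle.dump({k:p[k] for k in("color","depth","camera_matrix","T")},open("/tmp/w2.pkl","wb"))
w=W[(np.hypot(W[...,0]-c[0],W[...,1]-c[1])<.035)&(W[...,2]>.088)&(W[...,2]<.105)]
print("bar",cv2.minAreaRect((w[:,:2]*1000).astype(np.float32)),"mark",markangle(p,c))
t=W[(np.hypot(W[...,0]-.53,W[...,1]-.1335)<.03)&(W[...,2]>.107)&(W[...,2]<.125)]
for x in (.52,.53,.54):
    k=np.sort(t[abs(t[:,0]-x)<.005][:,1]); i=np.diff(k).argmax(); print(x,k[0],k[i],k[i+1],k[-1])
print("tops",cv2.minAreaRect((t[:,:2]*1000).astype(np.float32)))
o=np.hstack([ortho(p,c,h,.045,400) for h in (.061,.096)]); cv2.imwrite("pics/dial2.png",o[:,:,::-1])
print(bot.current_time())
E
```

```text
mark -31.368684903627436
hit False [0.53758272 0.25313959 0.07472606]
12.834043315941846 [ 0.04552727  1.03845172 -0.25819797] [ 1.35744870e+01  2.00294585e+01  9.51829374e+01 -1.89351486e-03
  6.47847682e+01 -9.44274816e+01]
turned [ 0.14214595 -0.13299374 -0.05070903] [-0.4556171   1.61394079  0.4607297 ] [-0.85542917  0.51791979]
bar ((537.21728515625, 253.05235290527344), (13.324030876159668, 44.010841369628906), 58.50910949707031) mark -31.39331187648852
0.52 0.12303254931509608 0.13250579070386875 0.1356606420508737 0.14478078375745837
0.53 0.12210927424306334 0.1319788076182394 0.13516129415998074 0.14411741774110062
0.54 0.12190485158091299 0.13144215048290916 0.1348335594202275 0.143786592672679
tops ((530.46142578125, 133.28515625), (22.27570915222168, 30.43381118774414), 87.66522979736328)
14.2583
```

View pics/dial2.png

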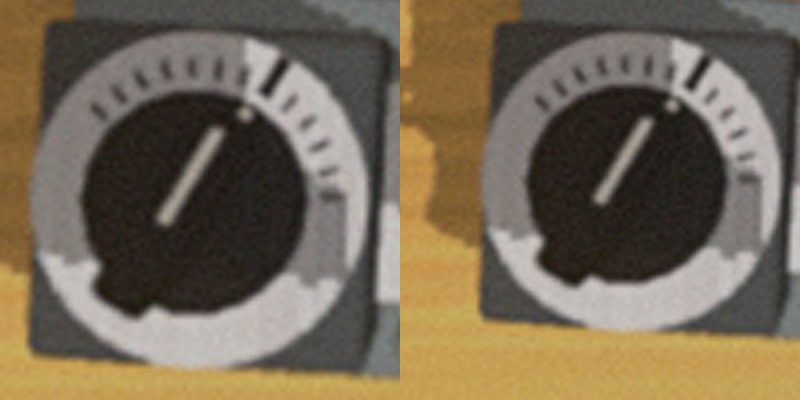

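The pointer at (598,203)–(650,118) aims at the long mark at (698,75). Bar bearing is −31.5° against mark −31.4°, so the knob is set and released. The throat gap is now 3–4 mm, centred at y≈0.1336 for x=0.530. Now a close look at the stand.

Run:
```python
from h import *
import pickle
bot.reach([.56,-.20,.24],Rz(0))
p=wrist(); W=wpts(p); pickle.dump({k:p[k] for k in("color","depth","camera_matrix","T")},open("/tmp/w3.pkl","wb"))
for r in bot.outline_of(p,"blade")[:4]:
    w=W[r["mask"]&(p["depth"]>0)]; w=w[w[:,2]>.09]
    print(round(r["conf"],2),np.round(r["extent"]),len(w))
    if len(w)>20:
        z=np.percentile(w[:,2],95); k=w[w[:,2]>z-.006]; print("ztop",z,cv2.minAreaRect((k[:,:2]*1000).astype(np.float32)))
m=(abs(W[...,2]-.08)<.003)&(abs(W[...,0]-.585)<.12)&(abs(W[...,1]+.2)<.12); print("stand top",cv2.minAreaRect((W[m][:,:2]*1000).astype(np.float32)))
o=ortho(p,(.59,-.205),.10,.10,600); cv2.imwrite("pics/stand.png",o[:,:,::-1]); print(bot.current_time())
```

```text
0.98 [325.  91. 375. 170.] 0
0.68 [248. 100. 264. 128.] 377
ztop 0.14224462341850558 ((631.927490234375, -204.56948852539062), (13.294568061828613, 24.816024780273438), 80.60536193847656)
0.53 [ 83. 260.  98. 273.] 1
0.28 [102. 128. 139. 252.] 0
stand top ((585.7045288085938, -196.30929565429688), (70.81017303466797, 150.06593322753906), 79.6666030883789)
15.8333
```

View pics/stand.png

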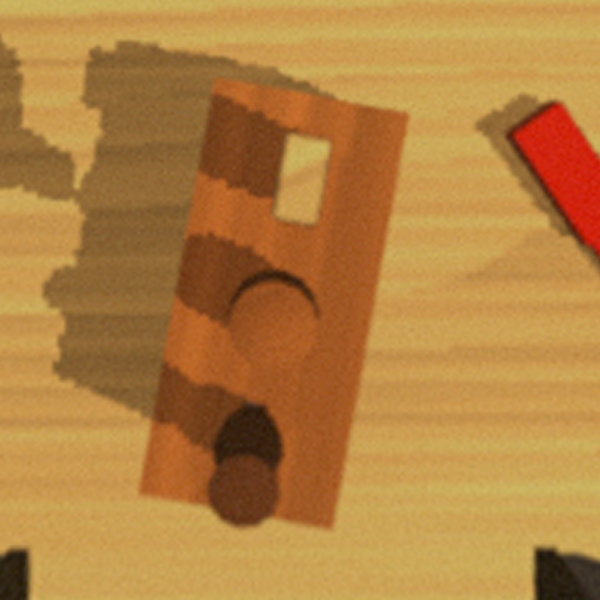

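The crop confirms that the pale, flat rectangular handle at (302,180) is the blade. Its neighbours at (275,320) and (245,480) are round, and the red piece at (555,150) is not meant. Depth gives it at (0.632,−0.2046), yaw −10°, which matches the slot geometry. I'll grasp and lift it.

Run:
```python
from h import *
np.set_printoptions(suppress=True,precision=4)
P=np.array([.6319,-.2046,.17]); bot.reach(P,Rz(-10.2)); print("F0",bot.current_wrist_force())
P[2]=.097; print("hit",bot.servo_line(P,v=.1,f_stop=6),bot.current_ee_pos())
bot.grab(); bot.dwell(.2); print("w",bot.current_width()*92,bot.current_wrist_force(),bot.current_finger_force())
P[2]=.245; print("hit",bot.servo_line(P,v=.1,f_stop=15),bot.current_ee_pos(),bot.current_wrist_force(),bot.current_width()*92)
bot.reach([.530,.1342,.245],Rz(-3.2)); bot.dwell(.3)
print(bot.current_ee_pos(),bot.current_wrist_force(),bot.current_time())
p=wrist(); W=wpts(p); import pickle; pickle.dump({k:p[k] for k in("color","depth","camera_matrix","T")},open("/tmp/w4.pkl","wb"))
cv2.imwrite("pics/held.png",cv2.resize(p["color"][60:372,94:510,::-1],(800,600),interpolation=cv2.INTER_CUBIC))
k=W[(abs(W[...,0]-.53)<.06)&(abs(W[...,1]-.134)<.012)&(W[...,2]>.13)&(W[...,2]<.24)]; print(len(k),k.min(0),k.max(0))
for z in np.arange(.145,.235,.01):
    a=k[abs(k[:,2]-z)<.005]
    if len(a)>3: print(z.round(3),len(a),a.mean(0),a[:,1].min(),a[:,1].max())
```

```text
F0 [1.0457 0.472  0.3674]
hit False [ 0.6325 -0.2049  0.0979]
w 14.037853742465543 [-0.4721 -0.0962  0.5267] 29.99862939119339
hit False [ 0.6315 -0.2044  0.2441] [-0.0726 -0.5484 -1.115 ] 13.33788526209753
[0.5303 0.1336 0.2449] [ 0.2552  0.586  -0.541 ] 21.825
274 [0.54   0.1254 0.1619] [0.5442 0.1393 0.24  ]
0.165 9 [0.5406 0.1326 0.1657] 0.13114225276663352 0.13373827222291237
0.175 15 [0.5405 0.1324 0.1752] 0.13114913380031543 0.1337249045082314
0.185 19 [0.5406 0.1325 0.1856] 0.13041459078892229 0.13449073111963714
0.195 25 [0.5406 0.1325 0.1951] 0.1297858273206344 0.13512577267352616
0.205 34 [0.5406 0.1327 0.2049] 0.12980303883739022 0.13511263285093672
0.215 50 [0.5405 0.1325 0.2152] 0.12921280133618376 0.13573466085552482
0.225 14 [0.5405 0.1323 0.2216] 0.1293300169866382 0.13558784041614724
```

View pics/held.png

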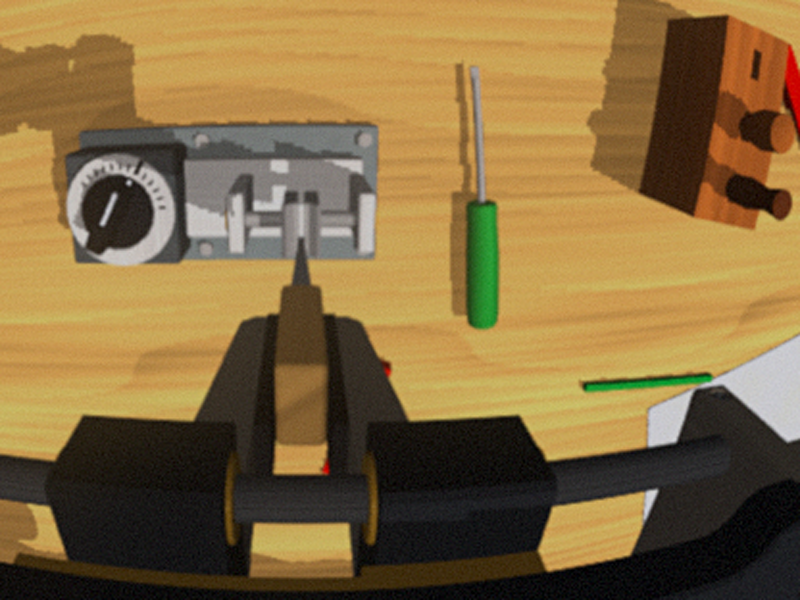

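The blade is held upright, with its tip at about (300,240) just behind the plates. By camera, blade and throat y agree to within about 0.5 mm. I'll descend in stages and watch the force.

Run:
```python
from h import *
np.set_printoptions(suppress=True,precision=4)
y=.1345; base=np.array(bot.current_wrist_force())
for tip,v in ((.122,.08),(.112,.03),(.104,.03),(.098,.03)):
    h=bot.servo_line([.530,y,tip+.086],v=v,f_stop=4); bot.dwell(.3)
    print(tip,h,bot.current_ee_pos(),np.array(bot.current_wrist_force())-base)
    if h: break
print(bot.current_width()*92,bot.current_torque(),bot.current_time())
```

```text
0.122 False [0.5303 0.1345 0.2085] [ 0.053  -0.2407 -0.8305]
0.112 False [0.5301 0.1345 0.1982] [-0.5517  0.1424 -1.2901]
0.104 False [0.5301 0.1345 0.1901] [-0.778  -1.4602 -0.5094]
0.098 False [0.53   0.1345 0.1841] [ 0.1354 -1.1345 -0.5677]
14.013303366915586 [-0.0494  0.1771  0.0492] 24.9417
```

```bash
cat >> h.py <<'E'
def F(n=8):
    a=[]
    for _ in range(n): a.append(bot.current_wrist_force()); bot.dwell(.04)
    return np.mean(a,0)
E
python3 - <<'E'
from h import *
np.set_printoptions(suppress=True,precision=4)
print(F())
for y in (.1335,.1325):
    bot.servo_line([.530,y,.184],v=.01); bot.dwell(.15); print(y,bot.current_ee_pos(),F(),bot.current_torque(),bot.current_time())
E
```

```text
[-0.0778 -0.3909 -0.4682]
0.1335 [0.53   0.1335 0.184 ] [-0.0329 -0.02   -0.7697] [0.0479 0.1315 0.0453] 26.0083
0.1325 [0.53   0.1325 0.184 ] [ 0.0901  0.1859 -0.9201] [ 0.1244  0.1386 -0.0585] 26.7417
```

Run:
```python
from h import *
np.set_printoptions(suppress=True,precision=3)
y=.1333
bot.servo_line([.530,y,.184],v=.01); b=F(); print("b",b)
for d in (18,22,25,28):
    h=bot.servo_line([.530,y,.196-d/1000],v=.02,f_stop=9); f0=np.array(bot.current_wrist_force()); f=F(6)
    print(d,h,bot.current_ee_pos(),f0-b,f-b,bot.current_torque(),bot.current_width()*92)
    if h: break
print(bot.current_time())
```

```text
b [ 0.215 -0.114 -0.781]
18 False [0.53  0.133 0.178] [0.169 0.662 0.855] [0.005 0.028 0.192] [-0.     0.175 -0.029] 13.838438570279235
22 False [0.53  0.133 0.174] [-0.406  0.028  0.415] [-0.3    0.147  0.437] [ 0.015  0.196 -0.043] 13.784236100639923
25 False [0.53  0.133 0.171] [ 1.64   0.9   -0.335] [ 0.744  0.352 -0.478] [ 0.014 -0.059 -0.02 ] 13.96337798917423
28 False [0.53  0.133 0.168] [1.07  1.388 0.484] [ 0.91  -0.216  0.155] [ 0.032 -0.203  0.008] 14.110375617204431
29.725
```

Run:
```python
from h import *
import pickle
np.set_printoptions(suppress=True,precision=4)
def an(p):
    W=wpts(p); t=p["T"]
    k=W[(W[...,0]>.5365)&(W[...,0]<.548)&(abs(W[...,1]-.133)<.012)&(W[...,2]>.10)&(W[...,2]<.26)]
    s=k[k[:,0]<.5420]; h=k[k[:,0]>.5428]
    print("steel z",s[:,2].min(),np.percentile(s[:,2],[2,98]),"handle z",np.sort(h[:,2])[:5],h[:,2].max(),len(s),len(h))
an(pickle.load(open("/tmp/w4.pkl","rb"))); p=wrist(); an(p); print(bot.current_ee_pos())
cv2.imwrite("pics/in1.png",cv2.resize(p["color"][80:300,120:414,::-1],(800,600),interpolation=cv2.INTER_CUBIC))
W=wpts(p); c=(.537,.253)
w=W[(np.hypot(W[...,0]-c[0],W[...,1]-c[1])<.035)&(W[...,2]>.088)&(W[...,2]<.105)]
print("bar",cv2.minAreaRect((w[:,:2]*1000).astype(np.float32)),"mark",markangle(p,c))
```

```text
steel z 0.11021548498744643 [0.1111 0.2592] handle z [0.1008 0.101  0.1019 0.102  0.1024] 0.25990540357339553 407 426
steel z 0.1002482503116435 [0.1109 0.2467] handle z [0.1001 0.1003 0.1005 0.1008 0.1008] 0.2534785647353806 2014 992
[0.5301 0.1333 0.168 ]
bar ((537.7601928710938, 252.36758422851562), (13.871782302856445, 43.9358024597168), 59.424278259277344) mark -31.61369746614634
```

View pics/in1.png

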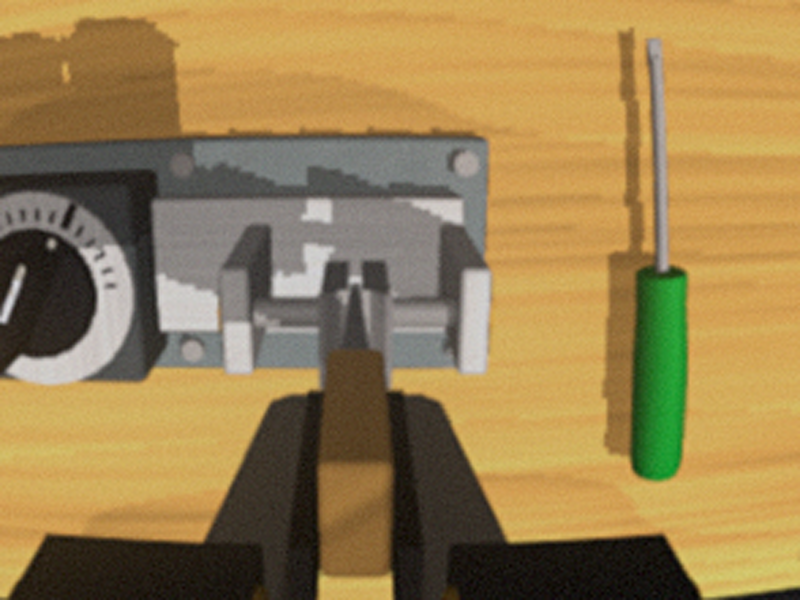

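The blade is in the gap at (355,310), centred between the plates. The screwdriver is undisturbed. I'll check the handle height, then go deeper slowly.

Run:
```python
from h import *
np.set_printoptions(suppress=True,precision=4)
p=wrist(); W=wpts(p)
print("col",[W[v,250].round(4).tolist() for v in (204,206,208,210,212,215,245,265,270)], bot.current_ee_pos())
b=np.array([.2,-.1,-.78])
for d in (30,32):
    h=bot.servo_line([.530,.1333,.196-d/1000],v=.008,f_stop=7); f0=np.array(bot.current_wrist_force()); f=F(6)
    print(d,h,bot.current_ee_pos()[2],f0-b,f-b,bot.current_width()*92)
    if h: break
print(bot.current_time())
```

```text
col [[0.54, 0.1325, 0.1383], [0.5403, 0.1325, 0.1432], [0.5434, 0.1323, 0.1553], [0.5435, 0.1323, 0.1594], [0.5433, 0.1323, 0.1624], [0.5432, 0.1323, 0.1672], [0.5431, 0.1322, 0.2069], [0.5347, 0.1327, 0.2125], [0.5315, 0.1329, 0.2122]] [0.5301 0.1333 0.168 ]
30 False 0.16620812216046474 [0.1906 0.2493 3.6296] [-0.0345  0.3001  3.5938] 13.801891886754401
32 False 0.16392053912242197 [0.0033 0.0947 3.6885] [0.332  0.3253 3.2069] 13.800347494634808
31.125
```

Run:
```python
from h import *
np.set_printoptions(suppress=True,precision=4)
b=np.array([.2,-.1,-.78])
h=bot.servo_line([.530,.1333,.1625],v=.006,f_stop=5); f0=np.array(bot.current_wrist_force()); f=F(10)
print(h,bot.current_ee_pos(),f0-b,f-b,bot.current_torque(),bot.current_width()*92)
p=wrist(); W=wpts(p); print([W[v,250].round(4).tolist() for v in (206,208,210,265,270)])
c=(.537,.253); w=W[(np.hypot(W[...,0]-c[0],W[...,1]-c[1])<.035)&(W[...,2]>.088)&(W[...,2]<.105)]
print("bar",cv2.minAreaRect((w[:,:2]*1000).astype(np.float32)),"mark",markangle(p,c),bot.current_time())
```

```text
False [0.5301 0.1333 0.1626] [-0.5162  0.3521  3.928 ] [-0.0458  0.3111  5.0961] [ 0.0512  0.0379 -0.0098] 13.830876236701888
[[0.5403, 0.1325, 0.1381], [0.5433, 0.1323, 0.1499], [0.5434, 0.1323, 0.1538], [0.5347, 0.1327, 0.2072], [0.5311, 0.1329, 0.2061]]
bar ((537.58837890625, 252.1810760498047), (13.904949188232422, 43.88789749145508), 58.400028228759766) mark -31.74226414036662 31.9917
```

Drag is 5.1 N at about 33 mm depth. Side load is only about 0.3 N, there is no slip, and the knob is still on its mark. Handing in.

```bash
python3 -c "
from station import bot
bot.dwell(.3); print(bot.current_wrist_force(),bot.current_ee_pos()); print(bot.finish_job())"
```

```text
[0.1553064  0.25614123 4.35999711] [0.53005713 0.13328989 0.16257915]
the job is handed in; nothing more can be done
None
```

The job is handed in, about 32 s in on the robot clock; the judge's result was not shown. The knob is set on the long mark and released, and the arm is holding the wooden-handled blade still, snug at about 33 mm depth with roughly 5 N of drag.

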